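# Fit the eye shield, then hold the curing box's lamp lid at its balance point

### The arm

A 7-joint arm with a two-finger parallel gripper is mounted at the origin on the work surface. World frame = base frame: x ahead of the robot, y to its left, z up, the work surface at z = 0. Lengths are in m, angles in rad, forces in N, time in s.
With the tool pointing down it reaches from about 0.35 to 0.9 m from the base axis. Payload 8.1 kg.
Tool frame: the origin (TCP) lies between the finger pads; the fingertips stand 17 mm ahead of it and the grasp point (between the pads) lies 2 mm behind it; z points along the fingers, y is the line along which they close (so a half turn about z gives the same grasp; the last joint's range is limited). The gripper opens to 92 mm and grips with 3 to 60 N. Pads are 19 mm wide; open, the fingers measure 130 mm over their backs; the gripper's body (75 mm by 190 mm) begins 47 mm behind the grasp point.
Start: joints at [1.063, 0.434, 0.025, 1.573, -0.012, 1.134, -0.075], TCP at [0.246, -0.575, 0.244] pointing down, gripper open.
Joint ranges: [-2.62, 2.62], [-0.44, 2.09], [-1.27, 1.32], [0.08, 2.57], [-1.32, 4.46], [0.12, 2], [-2.74, 2.74]. Speed limits (rad/s): [2.22, 2.22, 3.01, 3.01, 3.14, 3.14, 3.14].

### API

Orientations are given as a rotation vector (axis times angle).
In Python, from cell import observe, get_image, calibration, sign_off, look_for, regions_of, landmark_of gives the robot as it stands.
- The arm moves only by the tool jog_arm, never from a script. Its argument "plan" is a list of rows, each an object with "offset": the shift along the tool's x, y, z normalised to -1 to 1, where 1 is 0.15 m, a list of three; "twist": the turn, a rotation vector about the tool's x, y, z normalised to -1 to 1, where 1 is 2 pi rad, a list of three; "fingers": the gripper command: -1 is shut, 1 is fully open, values between are in proportion. In form: [{"offset": [x, y, z], "twist": [ax, ay, az], "fingers": fingers}, ...]. A call has 1 to 20 rows; each row is the pose to reach, as a shift and turn from the pose commanded when the call began, along the tool's axes at that moment, turning the shorter way round; what a row does not reach only later rows make up. A row lasts 1/8 s, in which the tool goes at most 62.5 mm and 10.7 degrees, less where a joint would pass 70% of its speed; a pose out of reach is approached as far as the arm can. A call with a number of a shift or a turn outside -1 to 1 is refused whole. A call with a gripper value outside its range is refused whole. The fingers move at their own pace and stop on an object; "newtons" is the grip in N (left out, the last holds). Time passes only in rows, so rows that repeat a pose let the fingers close. It gives the time, the measured TCP pose, the force, the opening and the grip force at its end, in the units of the state.
- observe(): the state, without advancing time (a new reading comes with each control period).
- get_image(name): name is "side" or "top"; returns the picture (480x640x3 uint8, red, green, blue); there is no depth.
- calibration(name): a dict with "fov_y" (degrees; the focal length in pixels is half the picture's height over the tangent of half this angle, whatever the lens; pixels are square), "cx", "cy" (the principal point, pixels), "k1" (the pictures are not rectified: a ray, as slopes to the right and down, at radius r is drawn at 1 + k1 r^2 times it, then the intrinsics apply), "position" and "attitude" of the camera in the world. Camera axes: x right, y down, z forward; pixel columns grow to the right and rows downward; lengths in m; the calibration is good to about 2 mm. A picture is of the moment at which its call begins. calibration takes no time and is no camera call.
- sign_off(): hands the job in; it is judged then, once.
Trained networks look in the newest picture that a camera, given by its name, has taken for a name from the list of things; names that differ only in an ending like _2 or _b are one class to them, and where a whole thing is asked for, a point or a joint stands for the part that bears it (a point fixed in the world has none). Each returns a list of dicts, best first, with "conf" (0 to 1); they miss things now and then, are a little off and sometimes report something else, mostly with a low value. They report only what shows in the picture. A call takes as long as a camera call. They do not tell look-alikes from the thing itself.
- look_for(thing, camera): "box" ([left, top, width, height] as shares, 0 to 1, of the picture: columns of its width, rows of its height, round what is visible of it).
- regions_of(thing, camera): "region" (480x640 bool, what is visible of it) and "box" ([left, top, width, height] as shares, 0 to 1, of the picture: columns of its width, rows of its height, round what is visible of it).
- landmark_of(thing, camera): "at" ([row, column] as shares, 0 to 1, of the picture: columns of its width, rows of its height: a listed point, or the origin of a listed thing).
The state is a dict: "clock": time; "joints": joint angles; "dq": joint speeds; "joint_efforts": joint torques, N m; "position": TCP position; "ee_rot": TCP orientation; "force": force on the tool from outside, world axes, zero at the start; "ft_torque": the same for the moment, N m; "width": opening from 0.0 (shut) to 1.0 (fully open); "gripper_force": force on a finger pad.
Only numpy, scipy, OpenCV 4.12 (cv2) and the standard library are available. Lean on these libraries where they do the work, as an engineer would, in place of code of your own. Each camera call takes 0.05 s, during which the arm holds its last target. There are 200 camera calls.

### The job

Slide the loose eye shield out of its wooden stand, push it fully home into the slot of the rail on the left side (seen from the robot) of the light-curing box and let go of it. Then lift the box's lamp lid by its bar handle to its balance point, where it would fall neither shut nor backwards, without ever letting it go far past that point, and finish while still holding the handle with the lid steady there. Leave everything else on the table where it is.

Things in the scene. Friction and masses are not known exactly. Their poses are not given: they have to be found in the camera images.
- unit: White light-curing box fixed to the table. Origin under the box; x points from its front (robot side, handle) to its back (hinge), y left, z up; yaw up to 0.3 rad. Box: x -57..73, y -75..75 mm, 60 mm tall. On its left a grey rail, 130 (x) x 30 (y) x 60 mm tall, centred at x 0, y 125 mm; in its top the slot, 102 mm along x, 10 mm across y, 30 mm deep, mouth slightly chamfered.
- slot_floor (a point): Centre of the slot's floor, 30 mm above the table, 30 mm below the slot's mouth. Axes as the unit's.
- shield: Eye shield: loose flat grey plate 100 (x) x 8 (y) x 80 mm (z, upright), 70 to 140 g, same both ways round. Origin at the centre of its lower edge. Starts upright in the stand, lower edge 12 mm above the table, top 62 mm out of the stand; pinch it from above across its thickness. Seated, its top stands 50 mm above the rail; 1 mm play each side, so it may lean slightly.
- stand: Fixed wooden stand, 130 (x) x 50 (y) x 30 mm tall, origin under its centre, with a loose slot along x for the shield (12 mm wide, 104 mm long, 18 mm deep). It stands left or right of the curing box, trading places with the instrument tray.
- lid (a joint): Lamp lid angle: 0 rad shut (level, the start), grows as its front edge goes up and back, stop at 2.1. Hinge almost frictionless. 125 x 140 x 12 mm white panel, 0.36 to 0.56 kg, with a heavy grey lamp block on top (70 x 90, 45 mm high), so it balances BEFORE upright, at 1.22 rad (70 degrees): below that it falls shut, above it falls back.
- lid_hinge (a point): Middle of the hinge axis, which runs along the unit's y: 70 mm behind the unit's origin, 66 mm above the table. Does not move.
- lid_handle (a point): Middle of the lid's handle: steel bar, 12 mm diameter, 86 mm long along the unit's y, on two thin arms 76 mm apart, 170 mm from the hinge axis and 45 mm beyond the lid's front edge (a finger fits between). Shut, it is 66 mm above the table. Pinched from above, fingers before and behind it, the bar turns between them, so the tool can stay vertical as the lid swings.
- tray: Bystander: fixed white instrument tray, 130 x 90 x 20 mm, that may trade places with the stand. Origin under its centre.
- cast: Bystander, loose: a small plaster tooth cast, 55 x 60 x 29 mm. Origin at the centre of its underside.
- phone: Bystander, loose: a black phone lying flat, 72 x 150 x 9 mm. Origin at the centre of its underside.
- jar: Bystander, loose: a small glass jar with a white lid, 48 mm across, 50 mm tall. Origin at the centre of its underside.
Not all that is in view belongs to the job. There is more than one size of the shield; the job needs the larger.

How it is judged:
On the way, in this order (a step that is already met when the one before it is completed fails the run):
1. the shield is fully home in the rail's slot and let go, with the lid still shut (z of shield in the frame of slot_floor below 0.004 m and horizontal distance between shield and slot_floor below 0.005 m and angle between the x axis of shield and the x axis of unit, either way round below 0.06 rad and angle between shield's own z axis and vertical below 0.12 rad and contact force between the fingers and shield below 0.1 N and value of joint lid below 0.1 rad), for 0.2 s.
2. the lid is held by the fingers, steady at its balance point (value of joint lid between 1.128 and 1.308 rad and velocity of joint lid between -0.06 and 0.06 rad/s and contact force between the fingers and lid above 0.5 N), for 0.3 s.
At the end, for the whole second after the job is handed in: The fingers still hold the lid (at least 0.5 N) at its balance point within 0.09 rad (5 degrees) and it is still (under 0.06 rad/s); the shield is seated in the rail's slot (within 4 mm of the floor, 5 mm of the centre, square to within 0.06 rad) and not touched by the fingers (all of step 2 and z of shield in the frame of slot_floor below 0.004 m and horizontal distance between shield and slot_floor below 0.005 m and angle between the x axis of shield and the x axis of unit, either way round below 0.06 rad and angle between shield's own z axis and vertical below 0.12 rad and contact force between the fingers and shield below 0.1 N); the arm keeps its last pose, push and grip.
It fails at once if the lid goes far past its balance point (beyond 1.6 rad) (value of joint lid above 1.6 rad).
It fails at once if a bystander is moved by more than 30 mm (distance of any of cast, phone, jar from where it was at the start of the episode above 0.03 m).
It also fails if it takes over 64 s, if anything falls off the work surface, if the arm or the gripper's body presses on something with over 40 N, if the wrist force passes 120 N, or if a joint passes its speed limit or range.

## Working session

There is one attempt and no reset: what is moved stays moved. The work goes in short steps, Python scripts to look and compute and a tool call to move; the robot and the scene stay as the last step left them, time stands still between calls to the robot, and variables do not carry over. Pictures are saved under pics/ and viewed, at most 10 in all, crops included, and the job is handed in when it is done.

Besides the shell and the picture viewer there is one more tool, called after "Request:" by a JSON object that holds its "op" and its "data", one argument or row to a line. jog_arm: Moves the arm, as the interface text tells. Scaled input: -1 to 1 covers 0.15 m each way for a shift and 2 pi rad each way for a turn. Its arguments: {"type":"object","properties":{"plan":{"type":"array","items":{"type":"object","properties":{"offset":{"type":"array","items":{"type":"number","minimum":-1,"maximum":1}},"twist":{"type":"array","items":{"type":"number","minimum":-1,"maximum":1}},"fingers":{"type":"number"}}}},"newtons":{"type":"number"}},"required":["plan"]}

```bash
mkdir -p pics; ls; python3 - <<'E'
from cell import *
import cv2,numpy as np
print(observe())
for c in ("side","top"):
    im=get_image(c); cv2.imwrite(f"pics/{c}0.png",im[:,:,::-1]); print(c,calibration(c))
    for t in ("unit","shield","stand","lid","tray","cast","phone","jar"):
        print(t,[(round(d["conf"],2),np.round(np.array(d["box"])*[640,480,640,480]).tolist()) for d in look_for(t,c)[:3]])
    for t in ("unit","slot_floor","shield","stand","lid_hinge","lid_handle","cast","phone","jar"):
        print(t,[(round(d["conf"],2),np.round(np.array(d["at"])[::-1]*[640,480],1).tolist()) for d in landmark_of(t,c)[:3]])
E
```

```text
pics
{'clock': 0.0, 'joints': array([ 1.06341605,  0.43521998,  0.02495235,  1.57408325, -0.01161003,
        1.1339782 , -0.07507105]), 'dq': array([ 7.87641292e-06, -1.85554447e-03, -2.93268047e-04,  1.00231496e-03,
        1.37080142e-03,  2.60412086e-04, -1.02812775e-03]), 'joint_efforts': array([-1.75968044e-04, -6.67847729e+01,  9.84963700e-01, -3.14458752e+01,
       -6.06448087e-02,  4.28830110e-02,  1.64203830e-04]), 'position': array([ 0.24591369, -0.57407398,  0.24295192]), 'ee_rot': array([-3.07602501e+00, -6.31157030e-01,  6.74511854e-04]), 'force': array([-0.57098034,  0.35673145,  0.14713524]), 'ft_torque': array([ 0.08771798, -0.0305023 ,  0.00055964]), 'gripper_force': 0.0, 'width': 1.000623936143495}
side {'fov_y': 54.62279992123177, 'cx': 320.4613327365065, 'cy': 235.72060475619674, 'k1': -0.008016114277124677, 'position': array([ 0.40649129, -0.67322494,  0.68951708]), 'attitude': array([-2.32369266,  0.16658201, -0.09611325])}
unit [(0.9, [290.0, 179.0, 104.0, 93.0]), (0.26, [295.0, 184.0, 93.0, 62.0])]
shield [(0.95, [320.0, 299.0, 22.0, 54.0]), (0.74, [282.0, 3
[... 1305 characters left out ...]
.0, 95.0, 82.0])]
stand [(0.59, [448.0, 244.0, 40.0, 61.0]), (0.52, [293.0, 192.0, 64.0, 79.0])]
lid [(0.61, [294.0, 195.0, 61.0, 78.0])]
tray [(0.97, [163.0, 249.0, 52.0, 58.0])]
cast [(0.87, [236.0, 299.0, 30.0, 31.0])]
phone [(0.89, [356.0, 285.0, 64.0, 36.0]), (0.16, [293.0, 191.0, 65.0, 79.0])]
jar [(0.86, [421.0, 190.0, 22.0, 19.0])]
unit [(0.72, [324.9, 225.4])]
slot_floor [(0.91, [273.5, 232.3])]
shield [(0.87, [468.0, 271.4]), (0.52, [415.7, 253.9])]
stand [(0.86, [466.1, 273.3]), (0.5, [428.2, 203.1])]
lid_hinge [(0.8, [323.1, 196.0]), (0.46, [429.7, 200.3])]
lid_handle [(0.74, [330.2, 267.1])]
cast [(0.8, [251.9, 311.3])]
phone [(0.89, [387.9, 303.2])]
jar [(0.92, [428.2, 203.9])]
```

```bash
python3 - <<'E'
import cv2
for c,(x,y,w,h) in (("side",(220,130,220,310)),("top",(150,170,360,180))):
    a=cv2.imread(f"pics/{c}0.png")[y:y+h,x:x+w]; s=min(800/w,600/h)
    cv2.imwrite(f"pics/{c}0c.png",cv2.resize(a,None,fx=s,fy=s,interpolation=cv2.INTER_CUBIC)[:600,:800])
E
```

```text
(no output)
```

View pics/side0c.png

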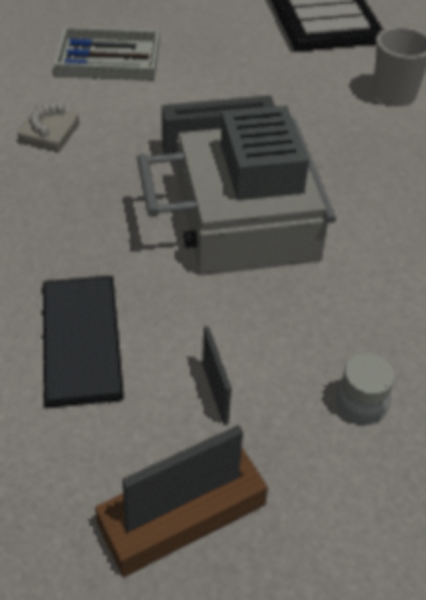

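View pics/top0c.png

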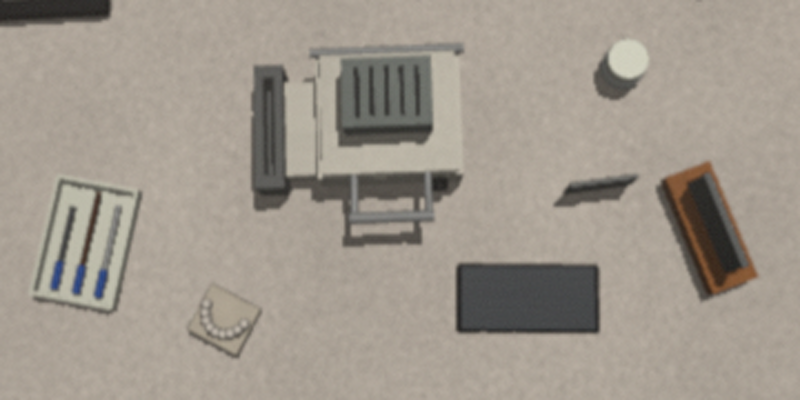

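The stand with the tall shield is at the lower right of the side view (about 315,392). The small look-alike stands free at about 330,333 and should be left alone. The unit is in the middle, with its rail on the left (top view about 272,228).

```bash
cat > h.py <<'E'
import numpy as np, cv2
from scipy.spatial.transform import Rotation as R
from scipy.optimize import least_squares
from cell import *
C={c:calibration(c) for c in("side","top")}
def proj(c,P):
    k=C[c]; f=240/np.tan(np.radians(k["fov_y"]/2))
    q=(np.atleast_2d(P)-k["position"])@R.from_rotvec(k["attitude"]).as_matrix()
    s=q[:,:2]/q[:,2:]; s=s*(1+k["k1"]*(s**2).sum(1,keepdims=True))
    return s*f+[k["cx"],k["cy"]]
def back(c,uv,z):
    g=lambda p: (proj(c,[p[0],p[1],z])[0]-uv)
    return least_squares(g,[.5,0]).x
def place(p,L):  # p=x,y,yaw
    L=np.atleast_2d(np.array(L,float)); c,s=np.cos(p[2]),np.sin(p[2])
    return np.c_[p[0]+c*L[:,0]-s*L[:,1],p[1]+s*L[:,0]+c*L[:,1],L[:,2]]
def box(x0,x1,y0,y1,z0,z1): return np.array([[x,y,z] for x in(x0,x1) for y in(y0,y1) for z in(z0,z1)])
def wire(im,c,p,b,s,o,col):
    q=((proj(c,place(p,b))-o)*s).astype(int)
    for i in range(8):
        for j in(1,2,4):
            if not i&j: cv2.line(im,tuple(map(int,q[i])),tuple(map(int,q[i|j])),col,1)
E
python3 - <<'E'
from h import *
L={"side":{"u":(343.3,243.7),"s":(334.8,197.2),"h":(380.1,216.9),"b":(295.3,225.5)},"top":{"u":(324.9,225.4),"s":(273.5,232.3),"h":(323.1,196),"b":(330.2,267.1)}}
M={"u":(0,0,0),"s":(0,.125,.03),"h":(.07,0,.066),"b":(-.1,0,.066)}
def g(p): return np.concatenate([(proj(c,place(p,M[k]))[0]-L[c][k]) for c in L for k in M])
r=least_squares(g,[.5,0,0],loss="soft_l1"); print("unit",r.x,np.round(g(r.x),1)); U=r.x
# stand via brown colour mask hulls
def hull(c):
    im=cv2.imread(f"pics/{c}0.png").astype(int); m=((im[:,:,2]-im[:,:,0]>35)).astype(np.uint8)
    n,l,st,_=cv2.connectedComponentsWithStats(m); i=1+np.argmax(st[1:,4]); print(c,st[i])
    return cv2.convexHull(np.argwhere(l==i)[:,::-1].astype(np.float32))
H={c:hull(c) for c in("side","top")}
SB=box(-.065,.065,-.025,.025,0,.03)
for cs in (["top"],["side"],["top","side"]):
    def cost(p):
        e=0
        for c in cs:
            q=cv2.convexHull(proj(c,place(p,SB)).astype(np.float32))
            a,_=cv2.intersectConvexConvex(q,H[c]); e+=cv2.contourArea(q)+cv2.contourArea(H[c])-2*a
        return e
    from scipy.optimize import minimize
    b=min((minimize(cost,[*back("top",(466.1,273.3),0),y],method="Nelder-Mead",options=dict(initial_simplex=np.array([*back("top",(466.1,273.3),0),y])+np.array([[0,0,0],[.01,0,0],[0,.01,0],[0,0,.2]]))) for y in(0,.3,.6,-.3)),key=lambda r:r.fun)
    print(cs,b.x,b.fun)
S=b.x
np.save("S.npy",S);np.save("U.npy",U)
print("jar",back("top",(428,204),0),"phone",back("top",(388,303),0),"cast",back("top",(252,311),0),"decoy",back("top",(415.7,254),0))
for c,o,s,w,h in(("top",(255,180),7.2,110,83),("top",(440,235),9,56,75)):
    im=cv2.imread(f"pics/{c}0.png")[o[1]:o[1]+h,o[0]:o[0]+w]; im=cv2.resize(im,None,fx=s,fy=s,interpolation=cv2.INTER_CUBIC)
    if o[0]<300:
        wire(im,c,U,box(-.065,.065,.11,.14,.06,.06),s,np.array(o)-.5,(0,0,255)); wire(im,c,U,box(-.051,.051,.12,.13,.06,.06),s,np.array(o)-.5,(0,255,0)); wire(im,c,U,box(-.106,-.094,-.043,.043,.066,.066),s,np.array(o)-.5,(255,0,0))
    else:
        wire(im,c,S,SB,s,np.array(o)-.5,(0,0,255)); wire(im,c,S,box(-.05,.05,-.004,.004,.03,.092),s,np.array(o)-.5,(0,255,0))
    cv2.imwrite(f"pics/w{o[0]}.png",im)
E
```

```text
unit [0.57178973 0.01372993 0.05580162] [-0.2  0.7 -4.2 -0.2 -2.2  0.   0.7  1.8  1.   2.8 -0.7 -2.8  0.1 -2.8
 -2.1 -0.9]
side [ 497  338  143  142 9991]
top [ 466   88  104   64 4419]
['top'] [ 0.83893758 -0.49435429 -1.89567975] 2977.5877831914695
['side'] [    74321.21899106   1948697.18430489 -27372770.96599803] 9974.5
['top', 'side'] [4.45926616e+06 3.09882477e+06 6.32421962e+02] 14392.5
jar [ 0.62766749 -0.23371224] phone [ 0.39053706 -0.13073534] cast [0.37527988 0.19048465] decoy [ 0.50610622 -0.19982459]
```

```bash
cat > fit.py <<'E'
from h import *
from scipy.optimize import minimize
def hull(c,roi,th):
    im=cv2.imread(f"pics/{c}0.png").astype(int); m=((im[:,:,2]-im[:,:,0]>th)).astype(np.uint8)
    x,y,w,h=roi; k=np.zeros_like(m); k[y:y+h,x:x+w]=m[y:y+h,x:x+w]
    n,l,st,_=cv2.connectedComponentsWithStats(k); i=1+np.argmax(st[1:,4]); print(c,st[i])
    return cv2.convexHull(np.argwhere(l==i)[:,::-1].astype(np.float32))
H={"side":hull("side",(258,350,105,90),32),"top":hull("top",(440,235,56,78),32)}
SB=box(-.065,.065,-.025,.025,0,.03)
p0=np.array([*back("top",(469,273.3),.03),.35]); print(p0)
for cs in (["top"],["side"],["top","side"]):
    def cost(p):
        e=0
        for c in cs:
            q=cv2.convexHull(proj(c,place(p,SB)).astype(np.float32))
            a,_=cv2.intersectConvexConvex(q,H[c]); e+=cv2.contourArea(q)+cv2.contourArea(H[c])-2*a
        return e
    b=minimize(cost,p0,method="Nelder-Mead",options=dict(initial_simplex=p0+np.array([[0,0,0],[.01,0,0],[0,.01,0],[0,0,.2]])))
    print(cs,b.x,b.fun)
    if cs==["top"]: S=b.x
np.save("S.npy",S); U=np.load("U.npy")
can=np.zeros((600,800,3),np.uint8)
for c,o,s,w,h,X in(("top",(255,185),5.5,82,95,0),("top",(440,235),6,56,80,460)):
    im=cv2.imread(f"pics/{c}0.png")[o[1]:o[1]+h,o[0]:o[0]+w]; im=cv2.resize(im,None,fx=s,fy=s,interpolation=cv2.INTER_CUBIC)
    im=cv2.convertScaleAbs(im,alpha=1.4)
    if o[0]<300:
        wire(im,c,U,box(-.065,.065,.11,.14,.06,.06),s,np.array(o)-.5,(0,0,255)); wire(im,c,U,box(-.051,.051,.12,.13,.06,.06),s,np.array(o)-.5,(0,255,0)); wire(im,c,U,box(-.106,-.094,-.043,.043,.066,.066),s,np.array(o)-.5,(255,0,0))
    else:
        wire(im,c,S,SB,s,np.array(o)-.5,(0,0,255)); wire(im,c,S,box(-.05,.05,-.004,.004,.03,.092),s,np.array(o)-.5,(0,255,0))
    can[:im.shape[0],X:X+im.shape[1]]=im[:600,:800-X]
cv2.imwrite("pics/w1.png",can)
E
python3 fit.py
```

```text
side [ 270  363   88   57 1216]
top [449 242  42  60 617]
[ 0.45545622 -0.31628316  0.35      ]
['top'] [ 0.46016086 -0.31878889  0.35167112] 121.56107588880695
['side'] [ 0.46211658 -0.30361748  0.34364652] 952.9748281752691
['top', 'side'] [ 0.46146336 -0.31830329  0.34692906] 1197.0723871251103
```

View pics/w1.png

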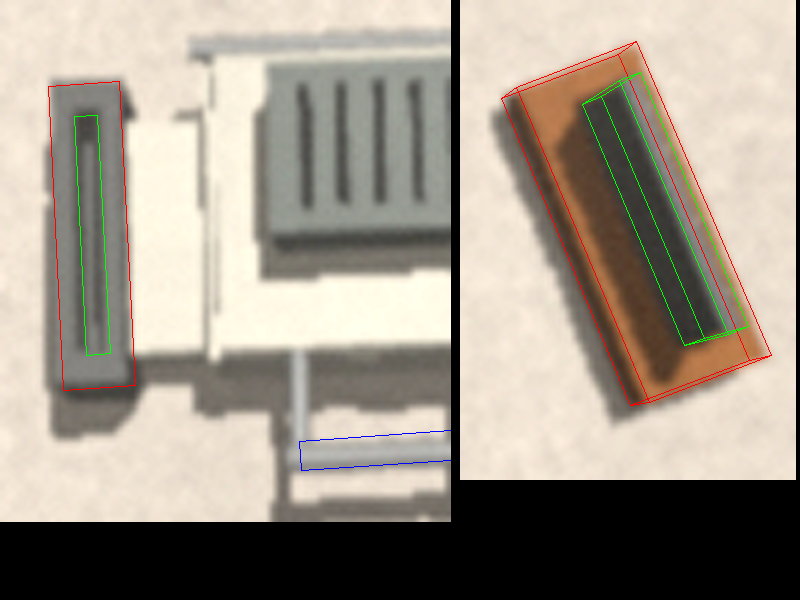

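Stand fits well. In the overlay the unit yaw is clearly too big: the rail's left edge is near vertical at crop x≈50. I'll refine it with image gradients.

```bash
cat > fitu.py <<'E'
from h import *
from scipy.ndimage import map_coordinates as mc
from scipy.optimize import minimize
t=np.linspace(.03,.97,60)[:,None]
def seg(a,b): return np.array(a)*(1-t)+np.array(b)*t
def rect(x0,x1,y0,y1,z): 
    c=[(x0,y0,z),(x1,y0,z),(x1,y1,z),(x0,y1,z)]; return [seg(c[i],c[(i+1)%4]) for i in range(4)]
E=rect(-.065,.065,.11,.14,.06)+rect(-.051,.051,.12,.13,.06)+rect(-.106,-.094,-.03,.03,.066)[1::2]
G={}
for c in("top","side"):
    g=cv2.GaussianBlur(cv2.cvtColor(cv2.imread(f"pics/{c}0.png"),6).astype(float),(0,0),.9)
    G[c]=(cv2.Sobel(g,6,1,0),cv2.Sobel(g,6,0,1))
def sc(p,c):
    e=0
    for s in E:
        q=proj(c,place(p,s)); d=q[-1]-q[0]; n=np.array([-d[1],d[0]])/np.linalg.norm(d)
        v=sum(n[k]*mc(G[c][k],[q[:,1],q[:,0]],order=1) for k in(0,1)); e-=min(abs(v.mean()),60)
    return e
for cs in(["top"],["side"],["top","side"]):
    f=lambda p:sum(sc(p,c) for c in cs)
    best=min((minimize(f,[.572+a,.0137+d,y],method="Nelder-Mead",options=dict(initial_simplex=np.array([.572+a,.0137+d,y])+np.array([[0,0,0],[.004,0,0],[0,.004,0],[0,0,.03]]))) for a in(-.006,0,.006) for d in(-.006,0,.006) for y in(-.03,0,.03)),key=lambda r:r.fun)
    print(cs,best.x.round(4),best.fun)
    if cs==["top"]: U=best.x
np.save("U.npy",U)
can=np.zeros((600,800,3),np.uint8)
for c,o,s,w,h,X in(("top",(258,190),6,75,95,0),("side",(280,170),3.3,105,110,455)):
    im=cv2.imread(f"pics/{c}0.png")[o[1]:o[1]+h,o[0]:o[0]+w]; im=cv2.resize(im,None,fx=s,fy=s,interpolation=cv2.INTER_CUBIC)
    im=cv2.convertScaleAbs(im,alpha=1.4)
    for b,k in((box(-.065,.065,.11,.14,.06,.06),(0,0,255)),(box(-.051,.051,.12,.13,.06,.06),(0,255,0)),(box(-.106,-.094,-.043,.043,.066,.066),(255,0,0))): wire(im,c,U,b,s,np.array(o)-.5,k)
    can[:im.shape[0],X:X+im.shape[1]]=im[:600,:800-X]
cv2.imwrite("pics/w2.png",can)
E
python3 fitu.py
```

```text
['top'] [0.569  0.0155 0.0177] -546.9320849796104
['side'] [0.5731 0.0167 0.0255] -495.03902914195095
['top', 'side'] [0.5711 0.0155 0.0181] -1008.5685333294844
```

View pics/w2.png

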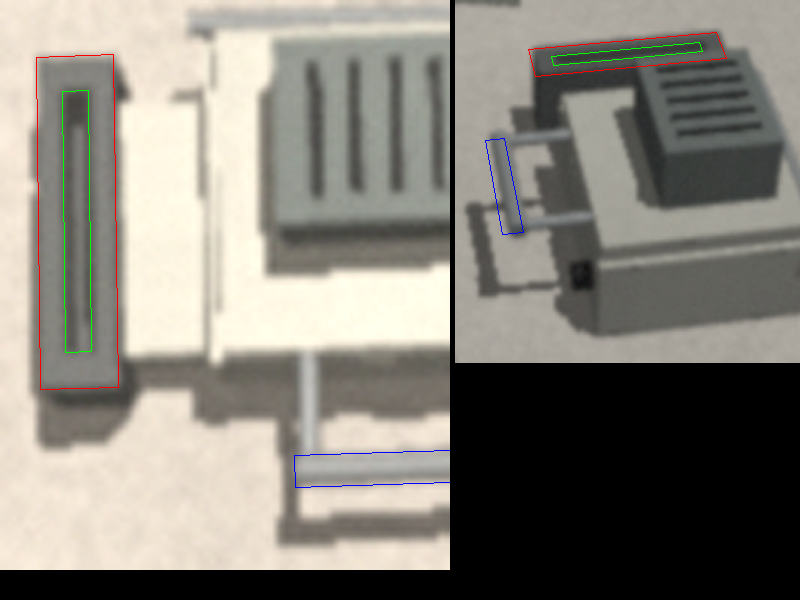

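Good fit now, with the cameras agreeing within 2–4 mm. Next I'll compute the approach to the shield.

```bash
cat > go.py <<'E'
from h import *
import sys
def go(p,yaw,st=None):
    s=st or observe(); r=R.from_rotvec(s["ee_rot"]); h=np.arctan2(*r.as_matrix()[1::-1,0])
    T=R.from_euler("z",yaw)*R.from_euler("x",np.pi)
    print("clock",round(s["clock"],2),"pos",s["position"].round(4),"head",round(h,4),"w",round(s["width"],3),"F",s["force"].round(1),"gf",round(s["gripper_force"],1))
    print("offset",(r.inv().apply(np.array(p)-s["position"])/.15).round(4),"twist",((r.inv()*T).as_rotvec()/2/np.pi).round(4))
if __name__=="__main__": go([float(v) for v in sys.argv[1:4]],float(sys.argv[4]))
E
python3 go.py .462 -.3185 .20 .3517; python3 go.py .462 -.3185 .068 .3517
```

```text
clock 1.8 pos [ 0.2461 -0.5745  0.2438] head 0.4047 w 1.002 F [-0.2 -0.1  1.7] gf 0.0
offset [ 1.995  -1.0023  0.2916] twist [0.     0.     0.0084]
clock 1.8 pos [ 0.2461 -0.5745  0.2438] head 0.4047 w 1.002 F [-0.2 -0.1  1.7] gf 0.0
offset [ 1.995  -1.0023  1.1716] twist [0.     0.     0.0084]
```

Request:
{"op": "jog_arm", "data": {
  "plan": [
    {"offset":[0.4,-0.2,0.06],"twist":[0,0,0.0084],"fingers":0},
    {"offset":[0.8,-0.4,0.12],"twist":[0,0,0.0084],"fingers":0},
    {"offset":[1,-0.5,0.15],"twist":[0,0,0.0084],"fingers":0},
    {"offset":[1,-0.5,0.15],"twist":[0,0,0.0084],"fingers":0}
  ],
  "newtons": 25
}}

```text
clock: 2.3
position: [0.3576, -0.4428, 0.2209]
ee_rot: [-3.089, -0.56, -0.002]
force: [-0.9, -1.5, -0.6]
width: 0.612
gripper_force: 0.0
```

```bash
python3 go.py .462 -.3185 .20 .3517
```

```text
clock 2.3 pos [ 0.3576 -0.4428  0.2209] head 0.3588 w 0.612 F [-0.9 -1.5 -0.6] gf 0.0
offset [ 0.9422 -0.5315  0.1419] twist [-0.0002 -0.0002  0.0011]
```

Request:
{"op": "jog_arm", "data": {
  "plan": [
    {"offset":[0.4,-0.23,0.06],"twist":[0,0,0.0],"fingers":0},
    {"offset":[0.8,-0.43,0.12],"twist":[0,0,0.0],"fingers":0},
    {"offset":[0.97,-0.51,0.14],"twist":[0,0,0],"fingers":0},
    {"offset":[0.97,-0.51,0.14],"twist":[0,0,0],"fingers":0},
    {"offset":[0.97,-0.51,0.14],"twist":[0,0,0],"fingers":0},
    {"offset":[0.97,-0.51,0.14],"twist":[0,0,0],"fingers":0}
  ]
}}

```text
clock: 3.05
position: [0.4635, -0.3263, 0.2004]
ee_rot: [3.093, 0.545, -0.001]
force: [0.3, 0.3, 0.6]
width: 0.501
gripper_force: 0.0
```

```bash
python3 go.py .462 -.3185 .068 .3517
```

```text
clock 3.05 pos [ 0.4635 -0.3263  0.2004] head 0.3491 w 0.501 F [0.3 0.3 0.6] gf 0.0
offset [ 0.0088 -0.0531  0.8827] twist [ 0.0001  0.0001 -0.0004]
```

Request:
{"op": "jog_arm", "data": {
  "plan": [
    {"offset":[0.01,-0.045,0.3],"twist":[0,0,0],"fingers":0},
    {"offset":[0.01,-0.045,0.6],"twist":[0,0,0],"fingers":0},
    {"offset":[0.01,-0.045,0.8],"twist":[0,0,0],"fingers":0},
    {"offset":[0.01,-0.045,0.88],"twist":[0,0,0],"fingers":0},
    {"offset":[0.01,-0.045,0.88],"twist":[0,0,0],"fingers":0},
    {"offset":[0.01,-0.045,0.88],"twist":[0,0,0],"fingers":0}
  ]
}}

```text
clock: 3.8
position: [0.4644, -0.3185, 0.0695]
ee_rot: [3.092, 0.549, 0.002]
force: [-0.5, 0.6, -0.4]
width: 0.503
gripper_force: 0.0
```

```bash
python3 - <<'E'
from h import *
from go import go
go([.462,-.3185,.068],.3517)
a=get_image("top")[220:320,420:520,::-1]; b=get_image("side")[310:440,250:380,::-1]
cv2.imwrite("pics/g1.png",np.hstack([cv2.resize(a,(400,400),interpolation=2),cv2.resize(b,(400,400),interpolation=2)]))
E
```

```text
clock 3.8 pos [ 0.4644 -0.3185  0.0695] head 0.3514 w 0.503 F [-0.5  0.6 -0.4] gf 0.0
offset [-0.0153 -0.0054  0.0102] twist [ 0.0003 -0.0002 -0.0001]
```

View pics/g1.png

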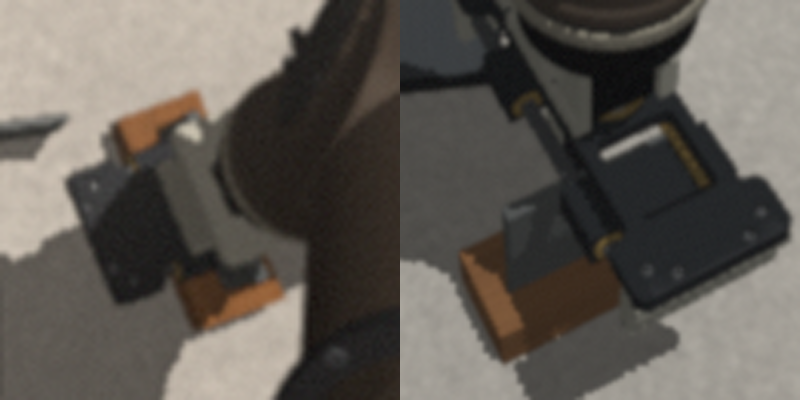

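The gripper straddles the plate in the stand, with the plate visible between the fingers at crop 540,240 in the side half. Closing now, then lifting.

Request:
{"op": "jog_arm", "data": {
  "plan": [
    {"offset":[0,0,0],"twist":[0,0,0],"fingers":-1},
    {"offset":[0,0,0],"twist":[0,0,0],"fingers":-1},
    {"offset":[0,0,0],"twist":[0,0,0],"fingers":-1},
    {"offset":[0,0,0],"twist":[0,0,0],"fingers":-1},
    {"offset":[0,0,0],"twist":[0,0,0],"fingers":-1},
    {"offset":[0,0,0],"twist":[0,0,0],"fingers":-1}
  ],
  "newtons": 30
}}

```text
clock: 4.65
position: [0.4637, -0.3177, 0.0682]
ee_rot: [-3.093, -0.55, 0.0]
force: [0.7, 0.3, 0.1]
width: 0.087
gripper_force: 30.0
```

Request:
{"op": "jog_arm", "data": {
  "plan": [
    {"offset":[0,0,-0.15],"twist":[0,0,0],"fingers":-1},
    {"offset":[0,0,-0.35],"twist":[0,0,0],"fingers":-1},
    {"offset":[0,0,-0.6],"twist":[0,0,0],"fingers":-1},
    {"offset":[0,0,-0.9],"twist":[0,0,0],"fingers":-1},
    {"offset":[0,0,-0.95],"twist":[0,0,0],"fingers":-1},
    {"offset":[0,0,-0.95],"twist":[0,0,0],"fingers":-1}
  ]
}}

```text
clock: 5.4
position: [0.4637, -0.3176, 0.2106]
ee_rot: [3.093, 0.55, 0.0]
force: [-1.6, -0.1, -0.6]
width: 0.086
gripper_force: 30.0
```

```bash
python3 - <<'E'
from h import *
from go import go
go([.5697,.1407,.20],.019)
a=get_image("top")[220:320,420:520,::-1]; b=get_image("side"); cv2.imwrite("pics/lift_side.png",b[:,:,::-1]); b=b[240:440,240:440,::-1]
cv2.imwrite("pics/g2.png",np.hstack([cv2.resize(a,(350,350),interpolation=2)[:350],cv2.resize(b,(350,350),interpolation=2)]))
E
```

```text
clock 5.4 pos [ 0.4637 -0.3176  0.2106] head 0.3519 w 0.086 F [-1.6 -0.1 -0.6] gf 30.0
offset [ 1.7168 -2.6247  0.0703] twist [ 0.    -0.     0.053]
```

View pics/g2.png

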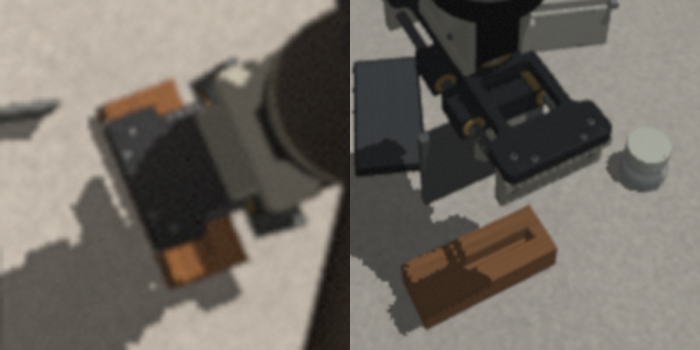

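Request:
{"op": "jog_arm", "data": {
  "plan": [
    {"offset":[0.2,-0.3,0],"twist":[0,0,0.02],"fingers":-1},
    {"offset":[0.4,-0.65,0],"twist":[0,0,0.04],"fingers":-1},
    {"offset":[0.57,-0.95,0],"twist":[0,0,0.053],"fingers":-1},
    {"offset":[0.57,-0.95,0],"twist":[0,0,0.053],"fingers":-1}
  ]
}}

```text
clock: 6.0
position: [0.4951, -0.1492, 0.2093]
ee_rot: [-3.139, -0.041, 0.003]
force: [0.2, -0.7, 0.0]
width: 0.087
gripper_force: 30.0
```

```bash
python3 go.py .5697 .1407 .20 .019
```

```text
clock 6.0 pos [ 0.4951 -0.1492  0.2093] head 0.0258 w 0.087 F [ 0.2 -0.7  0. ] gf 30.0
offset [ 0.5471 -1.9188  0.0659] twist [-0.0004  0.0003  0.0011]
```

Request:
{"op": "jog_arm", "data": {
  "plan": [
    {"offset":[0.1,-0.35,0],"twist":[0,0,0],"fingers":-1},
    {"offset":[0.2,-0.7,0],"twist":[0,0,0],"fingers":-1},
    {"offset":[0.3,-1,0],"twist":[0,0,0],"fingers":-1}
  ]
}}

```text
clock: 6.38
position: [0.5368, -0.0027, 0.2095]
ee_rot: [3.141, 0.03, -0.003]
force: [1.2, -0.4, -1.4]
width: 0.087
gripper_force: 30.0
```

Request:
{"op": "jog_arm", "data": {
  "plan": [
    {"offset":[0.1,-0.35,0],"twist":[0,0,0],"fingers":-1},
    {"offset":[0.2,-0.7,0],"twist":[0,0,0],"fingers":-1},
    {"offset":[0.27,-0.93,0],"twist":[0,0,0],"fingers":-1},
    {"offset":[0.27,-0.93,0.06],"twist":[0,0,0],"fingers":-1},
    {"offset":[0.27,-0.93,0.06],"twist":[0,0,0],"fingers":-1},
    {"offset":[0.27,-0.93,0.06],"twist":[0,0,0],"fingers":-1}
  ]
}}

```text
clock: 7.12
position: [0.5748, 0.1345, 0.2013]
ee_rot: [3.14, 0.026, -0.002]
force: [0.1, 0.2, -0.9]
width: 0.085
gripper_force: 30.0
```

```bash
python3 go.py .5697 .1407 .128 .019
```

```text
clock 7.12 pos [0.5748 0.1345 0.2013] head 0.0166 w 0.085 F [ 0.1  0.2 -0.9] gf 30.0
offset [-0.0329 -0.0425  0.4883] twist [ 0.0002  0.0002 -0.0004]
```

Down to about 13 mm above the rail's mouth, then look.

Request:
{"op": "jog_arm", "data": {
  "plan": [
    {"offset":[-0.03,-0.042,0.2],"twist":[0,0,-0.0004],"fingers":-1},
    {"offset":[-0.03,-0.042,0.4],"twist":[0,0,-0.0004],"fingers":-1},
    {"offset":[-0.03,-0.042,0.48],"twist":[0,0,-0.0004],"fingers":-1},
    {"offset":[-0.03,-0.042,0.48],"twist":[0,0,-0.0004],"fingers":-1},
    {"offset":[-0.03,-0.042,0.48],"twist":[0,0,-0.0004],"fingers":-1}
  ]
}}

```text
clock: 7.75
position: [0.5711, 0.1427, 0.1309]
ee_rot: [-3.141, -0.033, -0.003]
force: [-0.9, -0.2, -0.5]
width: 0.087
gripper_force: 30.0
```

```bash
python3 - <<'E'
from h import *
from go import go
go([.5697,.1407,.128],.019)
s=observe(); T=s["position"]
can=np.zeros((600,800,3),np.uint8); U=np.array([.571,.0157,.019])
for c,o,k,w,h,X in(("top",(255,185),7,50,84,0),("side",(285,130),4,110,140,355)):
    im=get_image(c)[:,:,::-1]; cv2.imwrite(f"pics/hov_{c}.png",im)
    im=cv2.resize(im[o[1]:o[1]+h,o[0]:o[0]+w],None,fx=k,fy=k,interpolation=2); im=cv2.convertScaleAbs(im,alpha=1.4)
    wire(im,c,U,box(-.065,.065,.11,.14,.06,.06),k,np.array(o)-.5,(0,0,255))
    wire(im,c,U,box(-.051,.051,.12,.13,.06,.06),k,np.array(o)-.5,(0,255,0))
    wire(im,c,[T[0],T[1],.0166],box(-.05,.05,-.004,.004,T[2]-.0562,T[2]+.0238),k,np.array(o)-.5,(255,0,0))
    can[:im.shape[0],X:X+im.shape[1]]=im[:600,:800-X]
cv2.imwrite("pics/g3.png",can)
E
```

```text
clock 7.75 pos [0.5711 0.1427 0.1309] head 0.0209 w 0.087 F [-0.9 -0.2 -0.5] gf 30.0
offset [-0.0097  0.0133  0.0192] twist [-0.0001 -0.0003  0.0003]
```

View pics/g3.png

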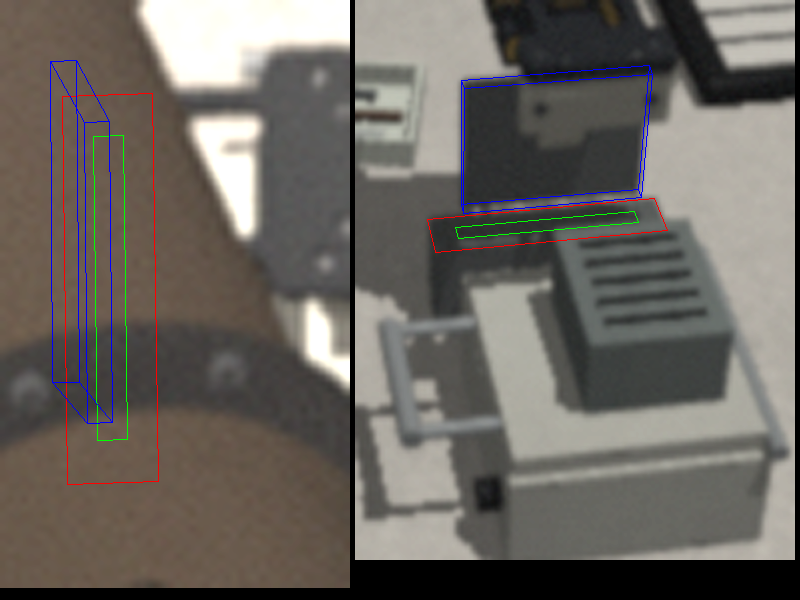

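```bash
cat > rel.py <<'E'
from h import *
from scipy.ndimage import map_coordinates as mc
from scipy.optimize import minimize
t=np.linspace(.05,.95,60)[:,None]
seg=lambda a,b: np.array(a)*(1-t)+np.array(b)*t
def rect(x0,x1,y0,y1,z):
    c=[(x0,y0,z),(x1,y0,z),(x1,y1,z),(x0,y1,z)]; return [seg(c[i],c[(i+1)%4]) for i in range(4)]
def grads(f):
    g=cv2.GaussianBlur(cv2.cvtColor(cv2.imread(f),6).astype(float),(0,0),.8); return cv2.Sobel(g,6,1,0),cv2.Sobel(g,6,0,1)
def sc(p,E,G,c="side"):
    e=0
    for s in E:
        q=proj(c,place(p,s)); d=q[-1]-q[0]; n=np.array([-d[1],d[0]])/np.linalg.norm(d)
        e-=min(abs(sum(n[k]*mc(G[k],[q[:,1],q[:,0]],order=1) for k in(0,1)).mean()),80)
    return e
def fit(E,G,p0):
    b=None
    for a in(-.003,0,.003):
        for d in(-.003,0,.003):
            i=np.array(p0)+[a,d,0]
            r=minimize(sc,i,args=(E,G),method="Nelder-Mead",options=dict(initial_simplex=i+np.array([[0,0,0],[.003,0,0],[0,.003,0],[0,0,.01]])))
            if b is None or r.fun<b.fun:b=r
    return b
E
python3 - <<'E'
from rel import *
T=np.array([.5711,.1427,.1309]); z0=T[2]-.0562
P=[seg((-.05,-.004,z0),(-.05,-.004,z0+.08)),seg((.05,-.004,z0+.04),(.05,-.004,z0)),seg((-.05,-.004,z0),(.05,-.004,z0))]
G=grads("pics/hov_side.png"); b=fit(P,G,[T[0],T[1],.0209]); print("plate",b.x.round(4),b.fun,"tcp",T)
rail=rect(-.065,.065,.11,.14,.06); slot=rect(-.051,.051,.12,.13,.06)
for n,f in(("0","pics/side0.png"),("hov","pics/hov_side.png")):
  for m,E in(("rail",rail),("slot",slot),("both",rail+slot)):
    b=fit(E,grads(f),[.571,.0157,.019]); print(n,m,b.x.round(4),round(b.fun,1),"slot",place(b.x,[0,.125,.03])[0].round(4))
E
```

```text
plate [0.5681 0.1397 0.0209] -240.0 tcp [0.5711 0.1427 0.1309]
0 rail [ 0.5691  0.0157 -0.004 ] -292.5 slot [0.5696 0.1407 0.03  ]
0 slot [0.5755 0.0181 0.0469] -178.6 slot [0.5696 0.143  0.03  ]
0 both [0.5714 0.0171 0.0145] -461.5 slot [0.5695 0.142  0.03  ]
hov rail [0.5718 0.0254 0.032 ] -256.9 slot [0.5678 0.1504 0.03  ]
hov slot [0.5845 0.02   0.1526] -160.1 slot [0.5655 0.1435 0.03  ]
hov both [0.5708 0.0259 0.0336] -394.0 slot [0.5666 0.1508 0.03  ]
```

```bash
sed -i 's/,80)/,500)/' rel.py; python3 - <<'E'
from rel import *
T=np.array([.5711,.1427,.1309]); z0=T[2]-.0562
P=[seg((-.05,-.004,z0),(-.05,-.004,z0+.08)),seg((.05,-.004,z0+.04),(.05,-.004,z0)),seg((-.05,-.004,z0),(.05,-.004,z0))]
G=grads("pics/hov_side.png")
for E in(P,P[:1],P[:1]+P[2:],P[1:]): b=fit(E,G,[T[0],T[1],.0209]); print("plate",b.x.round(4),b.fun)
rail=rect(-.065,.065,.11,.14,.06); slot=rect(-.051,.051,.12,.13,.06)
for m,E in(("rail",rail),("both",rail+slot)):
    b=fit(E,grads("pics/side0.png"),[.571,.0157,.019]); print(m,b.x.round(4),round(b.fun,1),"slot",place(b.x,[0,.125,.03])[0].round(4))
E
```

```text
plate [ 0.5707  0.1498 -0.0046] -478.13591699852964
plate [ 0.5722  0.1561 -0.0786] -189.31061160785555
plate [0.5706 0.1498 0.0014] -278.16923243660153
plate [0.5712 0.1497 0.025 ] -296.56166680078576
rail [0.569  0.0163 0.0119] -407.3 slot [0.5675 0.1412 0.03  ]
both [0.5704 0.0171 0.0174] -566.7 slot [0.5682 0.1421 0.03  ]
```

Request:
{"op": "jog_arm", "data": {
  "plan": [
    {"offset":[-0.012,0.01,0],"twist":[0,0,0.0003],"fingers":-1},
    {"offset":[-0.012,0.01,0],"twist":[0,0,0.0003],"fingers":-1},
    {"offset":[-0.012,0.01,0],"twist":[0,0,0.0003],"fingers":-1},
    {"offset":[-0.012,0.01,0.03],"twist":[0,0,0.0003],"fingers":-1},
    {"offset":[-0.012,0.01,0.06],"twist":[0,0,0.0003],"fingers":-1},
    {"offset":[-0.012,0.01,0.09],"twist":[0,0,0.0003],"fingers":-1},
    {"offset":[-0.012,0.01,0.12],"twist":[0,0,0.0003],"fingers":-1},
    {"offset":[-0.012,0.01,0.12],"twist":[0,0,0.0003],"fingers":-1},
    {"offset":[-0.012,0.01,0.12],"twist":[0,0,0.0003],"fingers":-1}
  ]
}}

```text
clock: 8.98
position: [0.5706, 0.1414, 0.1129]
ee_rot: [-3.141, -0.03, -0.006]
force: [3.4, -0.5, 7.4]
width: 0.084
gripper_force: 30.0
```

```bash
python3 go.py .569 .1412 .110 .019
```

```text
clock 8.97 pos [0.5706 0.1414 0.1129] head 0.0191 w 0.084 F [ 3.4 -0.5  7.4] gf 30.0
offset [-0.0108  0.0014  0.0193] twist [-0.0001 -0.0007  0.    ]
```

Request:
{"op": "jog_arm", "data": {
  "plan": [
    {"offset":[0.012,0,0.0],"twist":[0,0,0],"fingers":-1},
    {"offset":[0.012,0,0.0],"twist":[0,0,0],"fingers":-1},
    {"offset":[0.012,0,0.01],"twist":[0,0,0],"fingers":-1},
    {"offset":[0.012,0,0.02],"twist":[0,0,0],"fingers":-1},
    {"offset":[0.012,0,0.02],"twist":[0,0,0],"fingers":-1}
  ]
}}

```text
clock: 9.6
position: [0.5714, 0.1415, 0.1089]
ee_rot: [-3.141, -0.03, -0.003]
force: [5.8, -0.5, 0.7]
width: 0.083
gripper_force: 30.0
```

```bash
python3 go.py .569 .1412 .110 .019
```

```text
clock 9.6 pos [0.5714 0.1415 0.1089] head 0.0194 w 0.083 F [ 5.8 -0.5  0.7] gf 30.0
offset [-0.0161  0.0015 -0.0073] twist [-0.0001 -0.0003  0.0001]
```

It's entering the slot: z force is gone and a +x side force remains. I'll shift a bit more in +x and push down.

Request:
{"op": "jog_arm", "data": {
  "plan": [
    {"offset":[0.01,0,0.0],"twist":[0,0,0],"fingers":-1},
    {"offset":[0.012,0,0.03],"twist":[0,0,0],"fingers":-1},
    {"offset":[0.012,0,0.06],"twist":[0,0,0],"fingers":-1},
    {"offset":[0.012,0,0.09],"twist":[0,0,0],"fingers":-1},
    {"offset":[0.012,0,0.12],"twist":[0,0,0],"fingers":-1},
    {"offset":[0.012,0,0.14],"twist":[0,0,0],"fingers":-1},
    {"offset":[0.012,0,0.14],"twist":[0,0,0],"fingers":-1}
  ]
}}

```text
clock: 10.48
position: [0.5716, 0.1413, 0.0877]
ee_rot: [3.141, 0.031, -0.001]
force: [-1.4, -0.6, 1.9]
width: 0.088
gripper_force: 30.0
```

```bash
python3 go.py .569 .1412 .086 .019
```

```text
clock 10.47 pos [0.5716 0.1413 0.0877] head 0.0197 w 0.088 F [-1.4 -0.6  1.9] gf 30.0
offset [-0.0176  0.0004  0.0112] twist [0.     0.0001 0.0001]
```

Request:
{"op": "jog_arm", "data": {
  "plan": [
    {"offset":[0,0,0.01],"twist":[0,0,0],"fingers":-1},
    {"offset":[0,0,0.02],"twist":[0,0,0],"fingers":-1},
    {"offset":[0,0,0.03],"twist":[0,0,0],"fingers":-1},
    {"offset":[0,0,0.03],"twist":[0,0,0],"fingers":-1}
  ]
}}

```text
clock: 10.98
position: [0.5706, 0.1414, 0.0851]
ee_rot: [3.141, 0.031, -0.003]
force: [-13.2, -2.3, 28.0]
width: 0.081
gripper_force: 30.0
```

Request:
{"op": "jog_arm", "data": {
  "plan": [
    {"offset":[0,0,-0.01],"twist":[0,0,0],"fingers":-0.5},
    {"offset":[0,0,-0.01],"twist":[0,0,0],"fingers":-0.5},
    {"offset":[0,0,-0.01],"twist":[0,0,0],"fingers":-0.5},
    {"offset":[0,0,-0.01],"twist":[0,0,0],"fingers":-0.5},
    {"offset":[0,0,-0.2],"twist":[0,0,0],"fingers":-0.5},
    {"offset":[0,0,-0.5],"twist":[0,0,0],"fingers":-0.5},
    {"offset":[0,0,-0.8],"twist":[0,0,0],"fingers":-0.5},
    {"offset":[0,0,-0.8],"twist":[0,0,0],"fingers":-0.5}
  ]
}}

```text
clock: 11.98
position: [0.5742, 0.1422, 0.2069]
ee_rot: [-3.139, -0.031, -0.01]
force: [0.6, -0.5, -0.6]
width: 0.249
gripper_force: 0.0
```

```bash
python3 - <<'E'
from rel import *
from go import go
U=[.5729,.0162,.019]   # from the fit of the plate in the slot
H=place(U,[-.1,0,.066])[0]; print("handle",H); go([H[0],H[1],.205],.019+np.pi/2); go([H[0],H[1],.205],.019-np.pi/2)
im=get_image("side")[:,:,::-1]; cv2.imwrite("pics/seat_side.png",im)
c="side";o=(270,110);k=4.6;w,h=130,130
im=cv2.resize(im[o[1]:o[1]+h,o[0]:o[0]+w],None,fx=k,fy=k,interpolation=2); im=cv2.convertScaleAbs(im,alpha=1.4)
wire(im,c,U,box(-.05,.05,.121,.129,.03,.11),k,np.array(o)-.5,(0,255,0))
wire(im,c,U,box(-.106,-.094,-.043,.043,.066,.066),k,np.array(o)-.5,(255,0,0))
cv2.imwrite("pics/g4.png",im)
E
```

```text
handle [0.47291805 0.01430011 0.066     ]
clock 11.97 pos [0.5742 0.1422 0.2069] head 0.0195 w 0.249 F [ 0.6 -0.5 -0.6] gf 0.0
offset [-0.6916  0.8391  0.0063] twist [ 0.0006 -0.001  -0.2499]
clock 11.97 pos [0.5742 0.1422 0.2069] head 0.0195 w 0.249 F [ 0.6 -0.5 -0.6] gf 0.0
offset [-0.6916  0.8391  0.0063] twist [-0.001  -0.0006  0.2501]
```

View pics/g4.png

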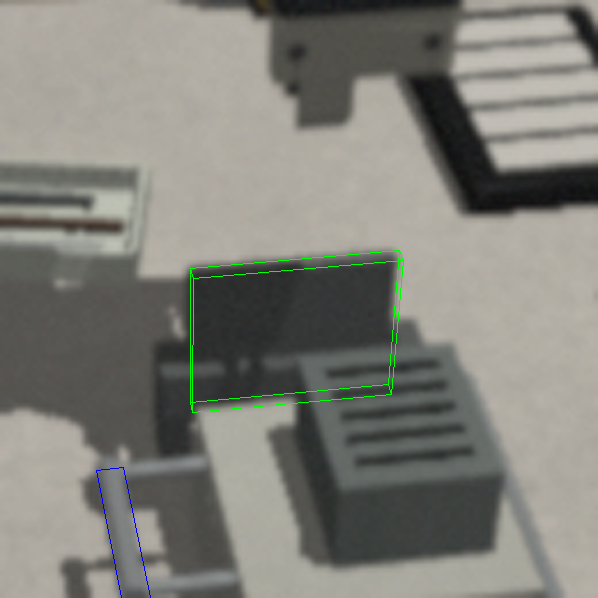

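The shield is seated: its outline at 190–405, 250–410 matches the green seated model. Now I'll plan the handle approach, tilted about 15° so the gripper body clears the lamp.

```bash
cat > tgt.py <<'E'
from h import *
U=np.array([.573,.016,.019])
def target(theta,tilt,sgn,up=0,rad=.17):
    h=place(U,[.07-rad*np.cos(theta),0,.066+rad*np.sin(theta)])[0]
    z=R.from_euler("z",U[2]).apply([np.sin(tilt),0,-np.cos(tilt)])  # tool z
    y=sgn*R.from_euler("z",U[2]).apply([np.cos(tilt),0,np.sin(tilt)]); x=np.cross(y,z)
    return h+z*(.002-up),R.from_matrix(np.c_[x,y,z])
def cmd(theta,tilt,sgn,up=0,s=None):
    s=s or observe(); r=R.from_rotvec(s["ee_rot"]); p,T=target(theta,tilt,sgn,up)
    return (r.inv().apply(p-s["position"])/.15).round(4),((r.inv()*T).as_rotvec()/2/np.pi).round(4),p.round(4)
E
python3 - <<'E'
from tgt import *
s=observe(); print(s["joints"].round(3))
for sg in(1,-1): print(*cmd(0,.26,sg,.14,s)); print(*cmd(0,0,sg,.14,s))
E
```

```text
[-0.215  0.42  -0.165  1.703  0.079  1.022 -1.957]
[-0.9195  0.8373  0.0317] [-0.0322  0.032  -0.2484] [0.4375 0.0134 0.1994]
[-0.6829  0.8374  0.0015] [ 0.0003 -0.0005 -0.2499] [0.473  0.0141 0.204 ]
[-0.9195  0.8373  0.0317] [0.032  0.0322 0.2486] [0.4375 0.0134 0.1994]
[-0.6829  0.8374  0.0015] [-0.0005 -0.0003  0.2501] [0.473  0.0141 0.204 ]
```

Request:
{"op": "jog_arm", "data": {
  "plan": [
    {"offset":[-0.3,0.27,0],"twist":[-0.01,0.01,-0.08],"fingers":-0.3},
    {"offset":[-0.6,0.55,0],"twist":[-0.02,0.02,-0.16],"fingers":-0.3},
    {"offset":[-0.92,0.837,0.03],"twist":[-0.0322,0.032,-0.2484],"fingers":-0.3},
    {"offset":[-0.92,0.837,0.03],"twist":[-0.0322,0.032,-0.2484],"fingers":-0.3},
    {"offset":[-0.92,0.837,0.03],"twist":[-0.0322,0.032,-0.2484],"fingers":-0.3},
    {"offset":[-0.92,0.837,0.03],"twist":[-0.0322,0.032,-0.2484],"fingers":-0.3},
    {"offset":[-0.92,0.837,0.03],"twist":[-0.0322,0.032,-0.2484],"fingers":-0.3},
    {"offset":[-0.92,0.837,0.03],"twist":[-0.0322,0.032,-0.2484],"fingers":-0.3},
    {"offset":[-0.92,0.837,0.03],"twist":[-0.0322,0.032,-0.2484],"fingers":-0.3},
    {"offset":[-0.92,0.837,0.03],"twist":[-0.0322,0.032,-0.2484],"fingers":-0.3},
    {"offset":[-0.92,0.837,0.03],"twist":[-0.0322,0.032,-0.2484],"fingers":-0.3}
  ],
  "newtons": 15
}}

```text
clock: 13.4
position: [0.4363, 0.0131, 0.1982]
ee_rot: [2.068, 2.104, 0.27]
force: [-0.8, -0.1, 0.5]
width: 0.351
gripper_force: 0.0
```

```bash
python3 - <<'E'
from tgt import *
s=observe(); print(s["joints"].round(3)); print(s["position"],s["width"])
for u in(.14,.05,0): print(*cmd(0,.26,1,u,s))
E
```

```text
[ 0.161  0.074 -0.364  2.239  0.131  0.585 -0.282]
[0.43631163 0.01312216 0.19816305] 0.3510749298204737
[ 0.0019  0.01   -0.0056] [-0.0007  0.0001 -0.0003] [0.4375 0.0134 0.1994]
[0.0024 0.0126 0.5944] [-0.0007  0.0001 -0.0003] [0.4607 0.0139 0.1124]
[0.0027 0.0141 0.9277] [-0.0007  0.0001 -0.0003] [0.4735 0.0141 0.0641]
```

Request:
{"op": "jog_arm", "data": {
  "plan": [
    {"offset":[0,0.012,0.3],"twist":[-0.0007,0,0],"fingers":-0.3},
    {"offset":[0,0.013,0.55],"twist":[-0.0007,0,0],"fingers":-0.3},
    {"offset":[0,0.014,0.75],"twist":[-0.0007,0,0],"fingers":-0.3},
    {"offset":[0.0,0.014,0.9],"twist":[-0.0007,0,0],"fingers":-0.3},
    {"offset":[0.0,0.014,0.928],"twist":[-0.0007,0,0],"fingers":-0.3},
    {"offset":[0,0.014,0.928],"twist":[-0.0007,0,0],"fingers":-0.3},
    {"offset":[0,0.014,0.928],"twist":[-0.0007,0,0],"fingers":-0.3}
  ]
}}

```text
clock: 14.28
position: [0.4744, 0.0138, 0.0655]
ee_rot: [2.063, 2.101, 0.277]
force: [0.4, 0.3, -0.1]
width: 0.351
gripper_force: 0.0
```

```bash
python3 - <<'E'
from tgt import *
from cell import *
s=observe(); print(s["position"],s["force"].round(1))
im=get_image("side")[:,:,::-1]; o=(260,150);k=5;w,h=130,120
im=cv2.resize(im[o[1]:o[1]+h,o[0]:o[0]+w],None,fx=k,fy=k,interpolation=2); cv2.imwrite("pics/g5.png",cv2.convertScaleAbs(im,alpha=1.5))
E
```

```text
[0.4743556  0.0137926  0.06547921] [ 0.4  0.3 -0.1]
```

View pics/g5.png

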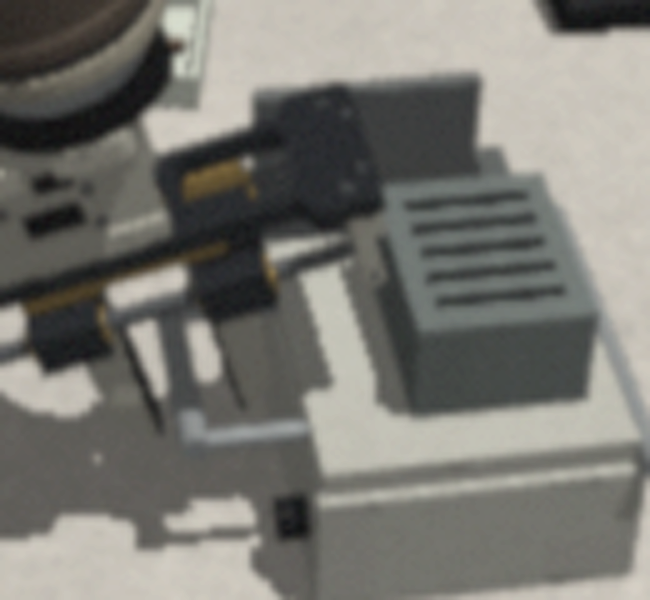

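The fingers straddle the bar (bar about 180,360; fingertips about 155,420 and 240,400) and the gripper body clears the lamp. Closing.

Request:
{"op": "jog_arm", "data": {
  "plan": [
    {"offset":[0,0,0],"twist":[0,0,0],"fingers":-1},
    {"offset":[0,0,0],"twist":[0,0,0],"fingers":-1},
    {"offset":[0,0,0],"twist":[0,0,0],"fingers":-1},
    {"offset":[0,0,0],"twist":[0,0,0],"fingers":-1},
    {"offset":[0,0,0],"twist":[0,0,0],"fingers":-1}
  ],
  "newtons": 15
}}

```text
clock: 14.95
position: [0.4722, 0.0135, 0.0642]
ee_rot: [2.064, 2.104, 0.272]
force: [-6.3, 0.7, 6.1]
width: 0.124
gripper_force: 15.0
```

```bash
python3 - <<'E'
from tgt import *
s=observe(); print(s["position"],s["force"].round(1),s["width"]*92,R.from_rotvec(s["ee_rot"]).as_matrix().round(3).tolist())
p0,_=target(0,.26,1); print(p0)
# offsets along the arc relative to the present pose, tilt kept
r=R.from_rotvec(s["ee_rot"])
for th in np.arange(.1,1.25,.1).tolist()+[1.22]:
    p,_=target(th,.26,1); print(round(th,2),(r.inv().apply(p-p0)/.15).round(3))
E
```

```text
[0.47221857 0.01345957 0.06419665] [-6.3  0.7  6.1] 11.39752999022026 [[-0.019, 0.967, 0.256], [1.0, 0.019, 0.003], [-0.002, 0.256, -0.967]]
[0.47353212 0.01410988 0.06406722]
0.1 [-0.     0.034 -0.108]
0.2 [-0.     0.079 -0.212]
0.3 [-0.001  0.135 -0.311]
0.4 [-0.001  0.199 -0.404]
0.5 [-0.001  0.273 -0.49 ]
0.6 [-0.001  0.355 -0.568]
0.7 [-0.001  0.444 -0.638]
0.8 [-0.001  0.54  -0.698]
0.9 [-0.001  0.642 -0.749]
1.0 [-0.001  0.748 -0.789]
1.1 [-0.001  0.857 -0.818]
1.2 [-0.002  0.969 -0.836]
1.22 [-0.002  0.991 -0.839]
```

Request:
{"op": "jog_arm", "data": {
  "plan": [
    {"offset":[0,0.012,-0.05],"twist":[0,0,0],"fingers":-1},
    {"offset":[0,0.034,-0.108],"twist":[0,0,0],"fingers":-1},
    {"offset":[0,0.079,-0.212],"twist":[0,0,0],"fingers":-1},
    {"offset":[0,0.135,-0.311],"twist":[0,0,0],"fingers":-1},
    {"offset":[0,0.199,-0.404],"twist":[0,0,0],"fingers":-1},
    {"offset":[0,0.273,-0.49],"twist":[0,0,0],"fingers":-1},
    {"offset":[0,0.355,-0.568],"twist":[0,0,0],"fingers":-1},
    {"offset":[0,0.355,-0.568],"twist":[0,0,0],"fingers":-1},
    {"offset":[0,0.355,-0.568],"twist":[0,0,0],"fingers":-1}
  ]
}}

```text
clock: 16.08
position: [0.4994, 0.0141, 0.1601]
ee_rot: [2.066, 2.106, 0.267]
force: [-18.5, 0.9, 10.9]
width: 0.125
gripper_force: 15.0
```

```bash
cat > ang.py <<'E'
from tgt import *
s=observe(); r=R.from_rotvec(s["ee_rot"]); g=s["position"]-r.apply([0,0,.002])
hx=place(U,[.07,0,.066])[0]; v=g-hx
print(s["clock"],"angle",np.arctan2(v[2],-v[0]),"rad",np.hypot(v[0],v[2]),"w",s["width"]*92,"F",s["force"].round(1),s["gripper_force"])
p0,_=target(.6,.26,1)
for th in(.7,.8,.9,1.0,1.1,1.15,1.2,1.22,1.24): print(th,(r.inv().apply(target(th,.26,1)[0]-p0)/.15).round(3))
E
python3 ang.py
```

```text
16.075 angle 0.587917580202232 rad 0.17315488744005614 w 11.539386139841197 F [-18.5   0.9  10.9] 15.002974793314934
0.7 [-0.     0.089 -0.07 ]
0.8 [-0.     0.185 -0.131]
0.9 [-0.001  0.286 -0.182]
1.0 [-0.001  0.392 -0.222]
1.1 [-0.001  0.501 -0.252]
1.15 [-0.001  0.557 -0.263]
1.2 [-0.001  0.613 -0.271]
1.22 [-0.001  0.635 -0.273]
1.24 [-0.001  0.658 -0.275]
```

The lid follows. A radial force of about 20 N shows the real hinge is some 3 mm nearer to me than modelled, so I'll correct the arc.

Request:
{"op": "jog_arm", "data": {
  "plan": [
    {"offset":[0,0.03,-0.05],"twist":[0,0,0],"fingers":-1},
    {"offset":[0,0.07,-0.082],"twist":[0,0,0],"fingers":-1},
    {"offset":[0,0.168,-0.143],"twist":[0,0,0],"fingers":-1},
    {"offset":[0,0.269,-0.194],"twist":[0,0,0],"fingers":-1},
    {"offset":[0,0.32,-0.214],"twist":[0,0,0],"fingers":-1},
    {"offset":[0,0.375,-0.234],"twist":[0,0,0],"fingers":-1},
    {"offset":[0,0.375,-0.234],"twist":[0,0,0],"fingers":-1},
    {"offset":[0,0.375,-0.234],"twist":[0,0,0],"fingers":-1},
    {"offset":[0,0.375,-0.234],"twist":[0,0,0],"fingers":-1}
  ]
}}

```text
clock: 17.2
position: [0.5487, 0.0151, 0.2094]
ee_rot: [2.063, 2.102, 0.276]
force: [-3.7, -2.2, 6.3]
width: 0.125
gripper_force: 15.0
```

```bash
python3 ang.py|head -1; python3 - <<'E'
from h import *
s=observe(); r=R.from_rotvec(s["ee_rot"]); g=s["position"]-r.apply([0,0,.002])
# circle centre through shut and present grasp points, r=.17
a=np.array([.4722-.0005,.0642+.0019]); b=g[[0,2]]; m=(a+b)/2; d=b-a; L=np.hypot(*d); n=np.array([d[1],-d[0]])/L
print("hinge xz",m+n*np.sqrt(.17**2-L*L/4))
E
```

```text
17.2 angle 0.9925550484733203 rad 0.17349067165271997 w 11.52288258002563 F [-3.7 -2.2  6.3] 15.001122504472733
hinge xz [0.64166969 0.0693101 ]
```

Request:
{"op": "jog_arm", "data": {
  "plan": [
    {"offset":[0,0.05,-0.018],"twist":[0,0,0],"fingers":-1},
    {"offset":[0,0.1,-0.034],"twist":[0,0,0],"fingers":-1},
    {"offset":[0,0.15,-0.045],"twist":[0,0,0],"fingers":-1},
    {"offset":[0,0.2,-0.053],"twist":[0,0,0],"fingers":-1},
    {"offset":[0,0.23,-0.056],"twist":[0,0,0],"fingers":-1},
    {"offset":[0,0.25,-0.057],"twist":[0,0,0],"fingers":-1},
    {"offset":[0,0.25,-0.057],"twist":[0,0,0],"fingers":-1},
    {"offset":[0,0.25,-0.057],"twist":[0,0,0],"fingers":-1},
    {"offset":[0,0.25,-0.057],"twist":[0,0,0],"fingers":-1},
    {"offset":[0,0.25,-0.057],"twist":[0,0,0],"fingers":-1},
    {"offset":[0,0.25,-0.057],"twist":[0,0,0],"fingers":-1},
    {"offset":[0,0.25,-0.057],"twist":[0,0,0],"fingers":-1}
  ]
}}

```text
clock: 18.7
position: [0.5827, 0.0159, 0.2271]
ee_rot: [2.063, 2.102, 0.276]
force: [-2.9, -1.7, 3.1]
width: 0.118
gripper_force: 15.0
```

```bash
python3 ang.py|head -1; python3 - <<'E'
from h import *
s=observe(); r=R.from_rotvec(s["ee_rot"]); g=s["position"]-r.apply([0,0,.002]); print(g,s["dq"].round(4))
for hx,hz in((.640,.068),(.6417,.069),(.643,.066)): print(np.arctan2(g[2]-hz,hx-g[0]),np.arccos((hx-g[0])/.17))
im=get_image("side")[:,:,::-1]; get_image("top"); print([(d["conf"],(np.array(d["at"])[::-1]*[640,480]).round(1)) for d in landmark_of("lid_handle","side")],proj("side",g))
o=(240,90);k=4;w,h=190,150
cv2.imwrite("pics/g6.png",cv2.convertScaleAbs(cv2.resize(im[o[1]:o[1]+h,o[0]:o[0]+w],None,fx=k,fy=k,interpolation=2),alpha=1.5))
E
```

```text
18.7 angle 1.2138642646348117 rad 0.17403283015740856 w 10.883803407458707 F [-2.9 -1.7  3.1] 15.000370591878891
[0.58218007 0.01588905 0.22906409] [ 0.0005 -0.0001  0.0012  0.0005 -0.0023  0.0004  0.0003]
1.2261377180737303 1.2237547464789533
1.2147896081580765 1.2131000510088294
1.2137962429886384 1.2049236880558185
[(0.92, array([355.7, 152.9]))] [[355.1449153  151.63315837]]
```

View pics/g6.png

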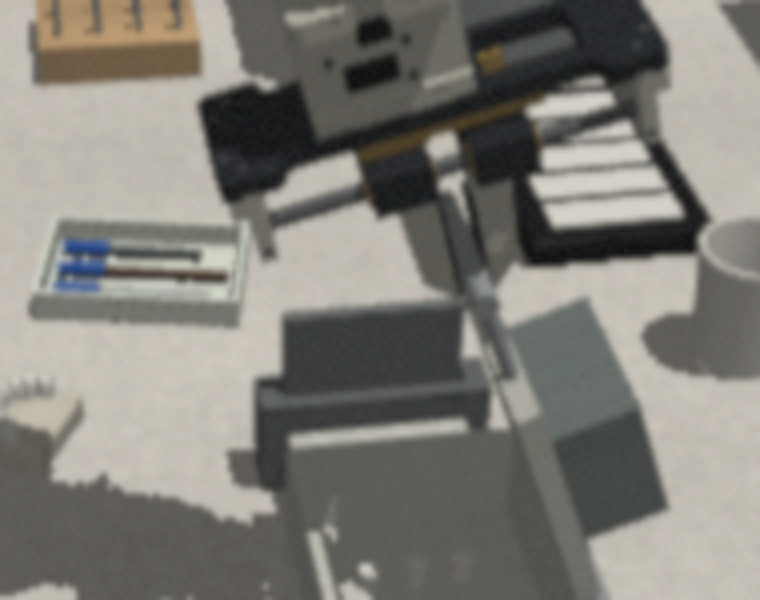

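The lid is held at about 70° by the bar (about 460,220 in the crop). The shield is still seated in its rail (285–460, 305–395), the lid is still, and the angle estimates are 1.205–1.226 rad. Handing in.

```bash
python3 -c "
from cell import *
print(sign_off())"
```

```text
the job is handed in; nothing more can be done
None
```

The larger shield is fully seated in the rail slot and released, and the gripper holds the lid still at its balance point (estimated 1.21–1.23 rad). I handed the job in at about 19 s; no verdict was shown.

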